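# Unlatch the tool chest's pop-out T-handle

## Task

Unlatch the red tool chest: press the yellow button gently so that the black T-handle pops up, then turn the handle clockwise, only until the latch lets go (how far differs from chest to chest), without forcing it against the stop that comes soon after or yanking up on the latch. Let go and back away so that the lid springs ajar by itself; leave the handle out and turned, and do not disturb the hammer, the spray can or the jar.

Things in the scene. Friction and masses are not known exactly. Their poses are not given: they have to be found in the camera images.
- chest: Red steel tool chest, fixed to the bench, 300 deep (x) x 440 wide (y) x 180 high with its lid shut. Origin: centre of its underside; x points to its hinge side (away from the robot), y to its left, z up. The lid is hinged along the far top edge, 150 mm from the origin in +x at 165 mm height.
- lid (a joint): Opening angle of the lid, 0 shut, 0.16 rad fully ajar. A gas spring lifts it: about 4 N upward at the handle while latched (then it has about 1 mm of play and reads about 0.004); it rises on its own (the handle by about 36 mm) once the latch has let go and nothing holds it down.
- lid_front (a point): Middle of the lid's front edge, on its upper face (180 mm above the bench when shut).
- handle_base (a point): Point on the lid's upper face on the T-handle's turning axis, 75 mm in from the lid's front edge. The axis is square to the lid. Around it a steel frame 52 (x) x 124 (y) mm stands 20 mm above the lid. The frame and the button boss are on one steel plate.
- handle_grip (a point): Centre of the black T-handle bar, on its turning axis. The bar is 96 mm long (along this point's y), 20 mm wide (x), 14 mm high. Pushed in, the bar lies in the frame with its top level with the frame's top, 5 mm gaps at its sides, and cannot be gripped or turned; popped out, its centre stands 43 mm above the lid, its underside 16 mm above the frame's top.
- handle (a joint): How far the handle has popped out: 0 pushed in, 0.030 m fully out. It springs out with 5 to 10 N when the button is pressed, and has to be out before it will turn.
- spindle (a joint): Turning angle of the handle: 0 as found, with the bar along the chest's y; grows clockwise seen from above; it turns no other way. Turning takes about 0.2 N m of friction. The latch lets go at about 0.85 to 1.35 rad, differently on every chest and not visible; about 0.2 rad further it meets a hard stop. The handle stays where it is left.
- button_top (a point): Centre of the top of the yellow round button, 24 mm in diameter, its top 28 mm above the lid, standing 14 mm above a dark boss of 38 mm diameter; 90 mm from the handle's axis towards the chest's +y.
- striker: The hidden latch striker and stop inside the chest, under the handle. The latch arm on the handle bears on it from below with 3 to 5 N of the gas spring; the stop acts 24 mm from the turning axis. It is strained by more than 18 N (about 0.4 N m on top of the friction when the handle is forced on against the stop).
- button: The yellow button itself; origin on its axis, 28 mm below its top; pressed, it moves down by up to 8 mm. It takes about 1.5 N to start and about 4 N at 4 to 5 mm, where the catch lets the handle go; 5.5 N at the end of its travel, where it bottoms hard. More than 25 N damages it.
- hammer: Hammer lying on the bench to the right of the chest, 260 mm long, head away from the robot.
- spray_can: Orange spray can, 66 mm in diameter and 170 mm high, upright on the bench; origin at its underside.
- anchor_jar: Grey jar with blue lid, 70 mm in diameter and 90 mm high, upright on the bench; origin at its underside.

How it is judged (in metres and radians):
On the way, in this order (a step that is already met when the one before it is completed fails the run):
1. the handle has popped out, not yet turned (value of joint handle above 0.022 m and value of joint spindle below 0.2 rad), for 0.2 s.
2. the handle has been turned out of its rest position towards open (value of joint spindle above 0.6 rad and value of joint handle above 0.015 m), for 0.1 s.
At the end, for the whole second after the job is handed in: The lid stands ajar by more than 0.12 rad and is at rest, the handle is out by more than 22 mm and still turned by more than 0.6 rad (value of joint lid above 0.12 rad and velocity of joint lid below 0.05 rad/s and value of joint handle above 0.022 m and value of joint spindle above 0.6 rad); the robot touches nothing.
It fails at once if the button is pressed with more than 25 N (contact force between the arm and button above 25 N).
It fails at once if the latch is strained: more than 18 N between the handle's latch arm and the striker or its stop (contact force between striker and anything else above 18 N).
It fails at once if the hammer is moved by more than 20 mm (distance of hammer from where it was at the start of the episode above 0.02 m).
It fails at once if the spray can is moved by more than 20 mm (distance of spray_can from where it was at the start of the episode above 0.02 m).
It fails at once if the jar is moved by more than 20 mm (distance of anchor_jar from where it was at the start of the episode above 0.02 m).
It also fails if it takes over 70 s, if anything falls off the work surface, if the arm or the gripper's body presses on something with over 40 N, if the wrist force passes 120 N, or if a joint passes its speed limit or range.

## Robot

A 6-joint arm with a two-finger parallel gripper is mounted at the origin on the work surface. World frame = base frame: x ahead of the robot, y to its left, z up, the work surface at z = 0. Lengths are in mm, angles in rad, forces in N, time in s.
With the tool pointing down it reaches from about 400 to 925 mm from the base axis. Payload 12.5 kg.
Tool frame: the origin (TCP) lies at the centre of the arm's flange, where the gripper is bolted on; the fingertips stand 190 mm ahead of it and the grasp point (between the pads) lies 171 mm ahead of it; z points along the fingers, y is the direction in which the jaws open and shut (so a half turn about z gives the same grasp; the last joint's range is limited). The gripper opens to 95 mm and grips with 3 to 60 N. Pads are 20 mm wide; open, the fingers measure 119 mm over their backs; the gripper's body (75 mm by 180 mm) begins 59 mm behind the grasp point.
Start: joints at [-1.454, 0.491, 1.559, -0, 1.092, -0.106], TCP at [138.121, -609.547, 404.761] pointing down, gripper open.
Joint ranges: [-3.1, 3.1], [-0.84, 2.19], [0.05, 2.79], [-1.13, 4.28], [0.06, 2.93], [-2.69, 2.69]. Speed limits (rad/s): [2.22, 2.22, 2.79, 3.14, 3.14, 3.14].

## Interface

Orientations are given as [roll, pitch, yaw] about the fixed x, y, z axes, in that order (R = Rz(yaw) Ry(pitch) Rx(roll)).
In Python, from cell import env gives the robot as it stands.
- The arm moves only by the shell command python3 -m pendant 'ROWS'. ROWS is JSON, a list of rows, each an object of numbers: "x", "y", "z": the shift along the tool's x, y, z in units of 150 mm (1.0 is 150 mm); "rx", "ry", "rz": the turn, a rotation vector about the tool's x, y, z in units of 45 degrees (1.0 is 45 degrees); "jaw": the opening, from 0 (shut) to 1 (fully open). In form: [{"x": .., "y": .., "z": .., "rx": .., "ry": .., "rz": .., "jaw": ..}, ...]. A call has 1 to 10 rows; each row is the pose to reach, as a shift and turn from the pose commanded when the call began, along the tool's axes at that moment; what a row does not reach only later rows make up. A row lasts 1/8 s, in which the tool goes at most 62.5 mm and 10.7 degrees, less where a joint would pass 70% of its speed; a pose out of reach is approached as far as the arm can. A call with a number of a shift or a turn outside -1 to 1 is refused whole. A call with a gripper value outside its range is refused whole. The fingers move at their own pace and stop on an object; the grip force is fixed at half the most. Time passes only in rows, so rows that repeat a pose let the fingers close. It gives the time, the measured TCP pose, the force and the opening at its end, in the units of the state.
- env.state(): the state, without advancing time (a new reading comes with each control period).
- env.read_camera(name): name is "side" or "top"; returns a dict with "img" (400x640x3 uint8, red, green, blue), "fx", "fy", "cx", "cy" (pixels), "D" ([k1, k2, p1, p2, k3] as OpenCV has them; the pictures are not rectified), "rvec" (rotation vector, rad) and "tvec" (3), from world to camera coordinates, as OpenCV has them. Camera axes: x right, y down, z forward; pixel columns grow to the right and rows downward; lengths in mm; the calibration is good to about 2 mm. A picture is of the moment at which its call begins. There is no depth.
- env.job_done(): hands the job in, once; it reports no verdict.
The state is a dict: "t": time; "joints": joint angles; "qvel": joint speeds; "tau": joint torques, N m; "eef_pos": TCP position; "tcp_rot": TCP orientation; "ft_force": force on the tool from outside, world axes, zero at the start; "moment": the same for the moment, N m; "opening": opening from 0.0 (shut) to 1.0 (fully open).
Only numpy, scipy, OpenCV 4.12 (cv2) and the standard library are available. Lean on these libraries where they do the work, as an engineer would, in place of code of your own. Each camera call takes 0.05 s, during which the arm holds its last target.

## Working session

There is one attempt and no reset: what is moved stays moved. The work goes in short steps, Python scripts to look and compute and a shell command to move; the robot and the scene stay as the last step left them, time stands still between calls to the robot, and variables do not carry over. Pictures are saved under pics/ and viewed, and the job is handed in when it is done.

```bash
ls; mkdir -p pics
python3 - <<'E'
from cell import env
import cv2
s=env.state();print(s)
for n in("side","top"):
    c=env.read_camera(n);cv2.imwrite(f"pics/{n}0.png",c["img"][:,:,::-1]);print({k:v for k,v in c.items() if k!="img"})
E
```

```text
pics
{'t': 0.0, 'joints': array([-1.45358255e+00,  4.91565026e-01,  1.55944169e+00,  5.76470347e-06,
        1.09169427e+00, -1.05583211e-01]), 'qvel': array([-0.00130955, -0.00011731,  0.00077857, -0.00088139, -0.00041659,
        0.00050415]), 'tau': array([ 1.46576011e-03, -6.12637711e+01, -2.58181089e+01,  6.93997764e-02,
        4.82356525e-02, -9.24599294e-05]), 'eef_pos': array([ 138.12835907, -609.51565422,  404.16090673]), 'tcp_rot': array([-3.14049103e+00, -1.21888588e-04,  2.22794260e-01]), 'ft_force': array([-0.57550525, -0.78573718,  0.52564759]), 'moment': array([-0.03455407,  0.0318388 ,  0.00955198]), 'opening': 1.00025176599388}
{'fx': 497.16249523604245, 'fy': 497.16249523604245, 'cx': 317.66510284484787, 'cy': 196.1498431461897, 'D': array([-0.15632306,  0.        ,  0.        ,  0.        ,  0.        ]), 'rvec': array([ 0.98007904, -2.27822198,  1.26130914]), 'tvec': array([ 459.81079893,  353.84973106, 1104.56607868])}
{'fx': 445.81095070045666, 'fy': 445.81095070045666, 'cx': 319.59294866714026, 'cy': 209.83248387826154, 'D': array([-0.11509037,  0.        ,  0.        ,  0.        ,  0.        ]), 'rvec': array([ 2.18841781, -2.19220146,  0.03467832]), 'tvec': array([  56.86226585,  603.4362653 , 1339.84523405])}
```

View pics/side0.png

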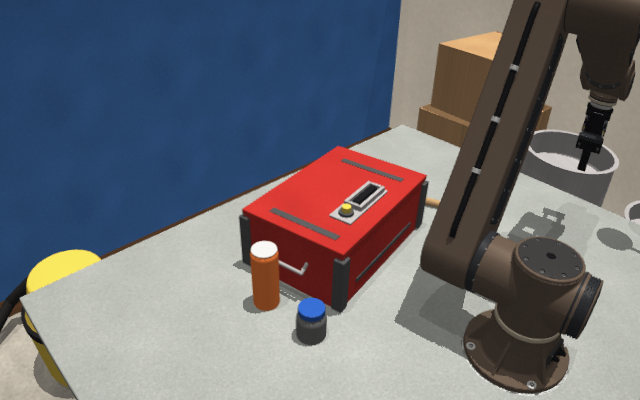

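View pics/top0.png

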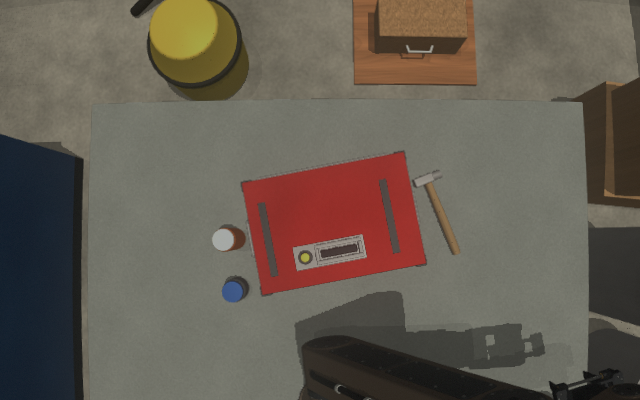

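The top picture shows the chest with corners near (243,182), (404,152), (426,264) and (263,294). The button is near (305,257) and the handle near (340,249). I'll zoom in for precise pixels.

```bash
cat > h.py <<'E'
import numpy as np,cv2
from cell import env
def cam(n): return env.read_camera(n)
def ray(c,p):
    K=np.array([[c["fx"],0,c["cx"]],[0,c["fy"],c["cy"]],[0,0,1.]])
    u=cv2.undistortPoints(np.array([[p]],float),K,c["D"])[0,0]
    R=cv2.Rodrigues(c["rvec"])[0]
    return -R.T@c["tvec"], R.T@np.array([u[0],u[1],1])
def onz(c,p,z):
    o,d=ray(c,p); return o+d*(z-o[2])/d[2]
def tri(ca,pa,cb,pb):
    A=[];b=[]
    M=np.zeros((3,3));v=np.zeros(3)
    for c,p in((ca,pa),(cb,pb)):
        o,d=ray(c,p);d=d/np.linalg.norm(d);P=np.eye(3)-np.outer(d,d);M+=P;v+=P@o
    return np.linalg.solve(M,v)
def proj(c,X):
    K=np.array([[c["fx"],0,c["cx"]],[0,c["fy"],c["cy"]],[0,0,1.]])
    return cv2.projectPoints(np.array(X,float).reshape(-1,1,3),c["rvec"],c["tvec"],K,c["D"])[0][:,0]
def crop(c,x0,y0,w,h,s,name):
    im=c["img"][y0:y0+h,x0:x0+w,::-1]
    cv2.imwrite(name,cv2.resize(im,None,fx=s,fy=s,interpolation=cv2.INTER_CUBIC))
E
python3 - <<'E'
from h import *
t=cam("top");s=cam("side")
crop(t,285,225,90,55,8,"pics/tz.png");crop(s,320,170,80,60,8,"pics/sz.png")
for n,c in(("t",t),("s",s)):
    hsv=cv2.cvtColor(c["img"],cv2.COLOR_RGB2HSV)
    m=cv2.inRange(hsv,(22,120,100),(35,255,255))
    k,l,st,ce=cv2.connectedComponentsWithStats(m)
    print(n,[(st[i].tolist(),ce[i]) for i in range(1,k) if 15<st[i][4]<600])
    m=cv2.inRange(hsv,(0,150,60),(5,255,255))|cv2.inRange(hsv,(174,150,60),(180,255,255))
    if n=="t":
        cs,_=cv2.findContours(m,0,2);q=max(cs,key=cv2.contourArea);r=cv2.minAreaRect(q);print(r,cv2.boxPoints(r))
for p in[(243,182),(404,152),(426,264),(263,294)]:print(onz(t,p,180))
E
```

```text
t [([301, 253, 9, 9, 67], array([304.79104478, 257.10447761]))]
((333.18182373046875, 222.94578552246094), (113.42174530029297, 165.95909118652344), 79.11447143554688) [[240.98567 182.92581]
 [403.95856 151.58487]
 [425.378   262.96576]
 [262.4051  294.3067 ]]
s [([342, 203, 9, 10, 79], array([346.03797468, 207.86075949])), ([25, 312, 12, 21, 69], array([ 29.17391304, 322.47826087])), ([33, 340, 35, 47, 360], array([ 49.68055556, 363.37222222]))]
[671.21150699 259.41363594 180.        ]
[ 751.13993819 -174.11740721  180.        ]
[ 450.72509088 -229.99155638  180.        ]
[371.61108386 204.41338564 180.        ]
```

View pics/tz.png

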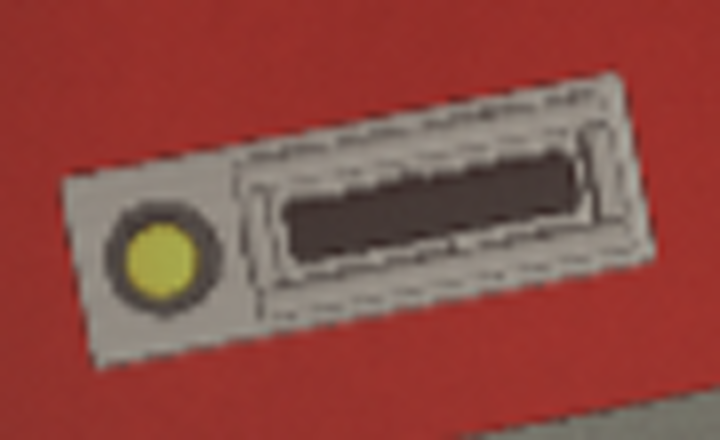

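View pics/sz.png

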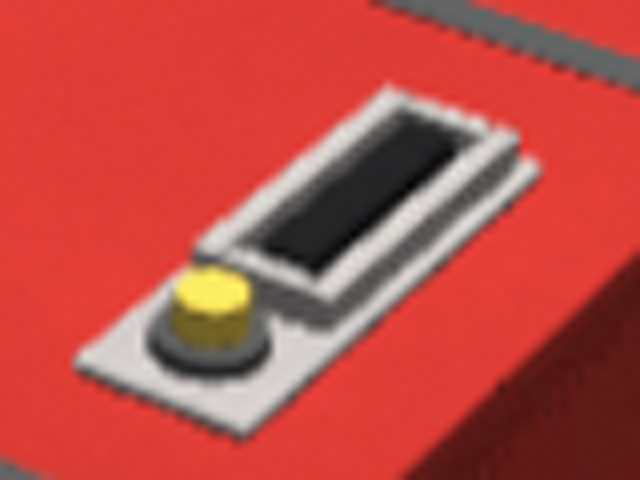

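The button top is at pixel (304.8,257.1) in top and about (346,206.3) in side. The bar centre is about (338.6,250.5) in top.

Run:
```python
from h import *
t=cam("top");s=cam("side")
f=lambda X,Y,x0,y0,k=8:((X+.5)/k-.5+x0,(Y+.5)/k-.5+y0)
bt=f(161,261,285,225);bs=f(212,290,320,170)
print("btn",bt,bs,onz(t,bt,208),onz(s,bs,208),tri(t,bt,s,bs))
ht=f(432,207,285,225);hs=f(362,190,320,170)
print("grip",onz(t,ht,200),onz(s,hs,200),tri(t,ht,s,hs))
pl=[f(X,Y,285,225) for X,Y in[(64,178),(615,73),(655,262),(97,369)]]
P=[onz(t,p,182)for p in pl];print(P)
C=[onz(t,p,180)for p in[(243,182),(404,152),(426,264),(263,294)]]
for a,b in((P[1],P[0]),(P[2],P[3]),(C[1],C[0]),(C[2],C[3])):
    d=b-a;print(np.degrees(np.arctan2(-d[0],d[1])))
for a,b in((C[3],C[0]),(C[2],C[1])):
    d=b-a;print(np.degrees(np.arctan2(d[1],d[0])))
# button from handle bottom predicted 
c=np.mean(C,0);print(c)
st=env.state();print(st["t"],st["tcp_rot"])
```

```text
btn (304.6875, 257.1875) (346.0625, 205.8125) [471.49010952  91.75573734 208.        ] [471.79989433  92.24510369 208.        ] [471.69256291  91.94508363 207.90185744]
grip [488.56905378   3.60793283 200.        ] [486.89802299   4.45305977 200.        ] [488.247101     3.34424349 198.90893037]
[array([497.45661837, 125.2587138 , 182.        ]), array([532.04516517, -57.74409846, 182.        ]), array([469.39847205, -70.76068266, 182.        ]), array([434.14606969, 114.2971528 , 182.        ])]
10.7029644043361
10.785281067957936
10.446096734799847
10.321607963116605
10.402457450541213
10.536052617499584
[561.17190498  14.9295145  180.        ]
0.3 [-3.14130220e+00 -2.09202848e-05  2.22788994e-01]
```

```bash
cat >> h.py <<'E'
def togo(x,y,z,yaw=None,quiet=False):
    s=env.state();p=s["eef_pos"];R=__import__("scipy.spatial.transform",fromlist=["Rotation"]).Rotation.from_euler("xyz",s["tcp_rot"]).as_matrix()
    d=R.T@(np.array([x,y,z])-p)/150
    o="" if yaw is None else " rz %.3f"%(-((yaw-s["tcp_rot"][2]+np.pi)%(2*np.pi)-np.pi)/(np.pi/4))
    print("t %.2f pos %s rot %s F %s M %s op %.3f | go xyz %s%s"%(s["t"],p.round(1),s["tcp_rot"].round(3),s["ft_force"].round(1),s["moment"].round(2),s["opening"],d.round(3),o))
E
python3 -c "
from h import *
togo(400,-400,460,1.754);togo(480,-150,460,1.754);togo(472,92,430,1.754)"
```

```text
t 0.30 pos [ 138.1 -609.6  404.6] rot [-3.141 -0.     0.223] F [-0.2  0.3  0.5] M [-0.02 -0.03  0.01] op 0.999 | go xyz [ 2.011 -0.977 -0.369] rz -1.950
t 0.30 pos [ 138.1 -609.6  404.6] rot [-3.141 -0.     0.223] F [-0.2  0.3  0.5] M [-0.02 -0.03  0.01] op 0.999 | go xyz [ 2.9   -2.484 -0.369] rz -1.950
t 0.30 pos [ 138.1 -609.6  404.6] rot [-3.141 -0.     0.223] F [-0.2  0.3  0.5] M [-0.02 -0.03  0.01] op 0.999 | go xyz [ 3.204 -4.07  -0.168] rz -1.950
```

```bash
python3 -m pendant '[{"x":0.4,"y":-0.2,"z":-0.37,"jaw":0},{"x":0.8,"y":-0.4,"z":-0.37,"jaw":0},{"x":1,"y":-0.5,"z":-0.37,"jaw":0}]'; python3 -m pendant '[{"x":0.4,"y":-0.2,"jaw":0},{"x":0.8,"y":-0.4,"jaw":0},{"x":1,"y":-0.5,"jaw":0}]'; python3 -m pendant '[{"x":0.2,"y":-0.37,"jaw":0},{"x":0.4,"y":-0.74,"jaw":0},{"x":0.5,"y":-1,"jaw":0}]'; python3 -c "
from h import *
togo(472,92,430,1.754)"
```

```text
t 0.30 pos [ 138.1 -609.6  404.6] rot [-3.141 -0.     0.223] F [-0.2  0.3  0.5] M [-0.02 -0.03  0.01] op 0.999 | go xyz [ 3.204 -4.07  -0.168] rz -1.950invalid input
invalid input
invalid input
```

```bash
python3 -m pendant '[{"x":0.4,"y":-0.2,"z":-0.37,"rx":0,"ry":0,"rz":0,"jaw":0},{"x":0.8,"y":-0.4,"z":-0.37,"rx":0,"ry":0,"rz":0,"jaw":0},{"x":1,"y":-0.5,"z":-0.37,"rx":0,"ry":0,"rz":0,"jaw":0}]'
```

```text
t: 0.68
eef_pos: [268.9, -502.0, 461.2]
tcp_rot: [3.14, -0.0, 0.222]
ft_force: [0.5, -0.2, 1.0]
opening: 0.739
```

All keys are required in every row.

```bash
python3 -m pendant '[{"x":0.4,"y":-0.2,"z":0,"rx":0,"ry":0,"rz":0,"jaw":0},{"x":0.8,"y":-0.4,"z":0,"rx":0,"ry":0,"rz":0,"jaw":0},{"x":1,"y":-0.5,"z":0,"rx":0,"ry":0,"rz":0,"jaw":0}]'; python3 -m pendant '[{"x":0.2,"y":-0.37,"z":0,"rx":0,"ry":0,"rz":0,"jaw":0},{"x":0.4,"y":-0.74,"z":0,"rx":0,"ry":0,"rz":0,"jaw":0},{"x":0.5,"y":-1,"z":0,"rx":0,"ry":0,"rz":0,"jaw":0}]'; python3 -c "
from h import *
togo(472,92,430,1.754)"
```

```text
t: 1.05
eef_pos: [399.2, -395.1, 460.4]
tcp_rot: [3.141, -0.0, 0.224]
ft_force: [0.3, -0.4, -0.1]
opening: 0.428
t: 1.42
eef_pos: [437.9, -231.8, 460.3]
tcp_rot: [3.142, -0.0, 0.224]
ft_force: [-0.1, 0.3, 0.0]
opening: 0.108
t 1.43 pos [ 437.9 -231.8  460.3] rot [ 3.142 -0.     0.224] F [-0.1  0.3  0. ] M [-0.03 -0.04 -0.05] op 0.108 | go xyz [ 0.701 -2.054  0.202] rz -1.948
```

```bash
python3 -m pendant '[{"x":0.14,"y":-0.4,"z":0,"rx":0,"ry":0,"rz":0,"jaw":0},{"x":0.28,"y":-0.8,"z":0,"rx":0,"ry":0,"rz":0,"jaw":0},{"x":0.35,"y":-1,"z":0,"rx":0,"ry":0,"rz":0,"jaw":0}]'; python3 -m pendant '[{"x":0.1,"y":-0.3,"z":0,"rx":0,"ry":0,"rz":-0.2,"jaw":0},{"x":0.2,"y":-0.6,"z":0,"rx":0,"ry":0,"rz":-0.4,"jaw":0},{"x":0.3,"y":-0.9,"z":0,"rx":0,"ry":0,"rz":-0.6,"jaw":0},{"x":0.35,"y":-1,"z":0,"rx":0,"ry":0,"rz":-0.8,"jaw":0},{"x":0.35,"y":-1,"z":0,"rx":0,"ry":0,"rz":-0.975,"jaw":0}]'; python3 -m pendant '[{"x":0,"y":0,"z":0,"rx":0,"ry":0,"rz":-0.2,"jaw":0},{"x":0,"y":0,"z":0,"rx":0,"ry":0,"rz":-0.4,"jaw":0},{"x":0,"y":0,"z":0,"rx":0,"ry":0,"rz":-0.6,"jaw":0},{"x":0,"y":0,"z":0,"rx":0,"ry":0,"rz":-0.8,"jaw":0},{"x":0,"y":0,"z":0,"rx":0,"ry":0,"rz":-0.975,"jaw":0},{"x":0,"y":0,"z":0,"rx":0,"ry":0,"rz":-0.975,"jaw":0}]';  python3 -c "
from h import *
togo(471.7,92,410,1.754)"
```

```text
t: 1.8
eef_pos: [455.4, -73.7, 460.5]
tcp_rot: [3.142, -0.0, 0.225]
ft_force: [0.3, -0.3, 0.4]
opening: 0.003
t: 2.42
eef_pos: [473.7, 83.0, 460.2]
tcp_rot: [-3.142, 0.0, 0.996]
ft_force: [-0.3, -0.4, 0.2]
opening: 0.005
t: 3.18
eef_pos: [473.6, 81.7, 460.2]
tcp_rot: [3.142, 0.0, 1.753]
ft_force: [0.2, -0.6, -0.4]
opening: 0.008
t 3.17 pos [473.6  81.7 460.2] rot [3.142 0.    1.753] F [ 0.2 -0.6 -0.4] M [ 0.01 -0.12  0.02] op 0.008 | go xyz [ 0.07  -0.     0.335] rz -0.001
```

```bash
python3 -m pendant '[{"x":0.07,"y":0,"z":0.2,"rx":0,"ry":0,"rz":0,"jaw":0},{"x":0.07,"y":0,"z":0.335,"rx":0,"ry":0,"rz":0,"jaw":0},{"x":0.07,"y":0,"z":0.335,"rx":0,"ry":0,"rz":0,"jaw":0}]';  python3 -c "
from h import *
togo(471.7,92,398,1.754)
t=cam('top');s=cam('side')
crop(t,270,200,100,75,8,'pics/t1.png');crop(s,300,150,100,75,8,'pics/s1.png')
"
```

```text
t: 3.55
eef_pos: [471.7, 92.1, 409.1]
tcp_rot: [-3.139, -0.0, 1.752]
ft_force: [0.4, -0.4, 0.3]
opening: 0.003
t 3.55 pos [471.7  92.1 409.1] rot [-3.139 -0.     1.752] F [ 0.4 -0.4  0.3] M [-0.   -0.11 -0.06] op 0.003 | go xyz [-0.     0.     0.074] rz -0.003
```

View pics/s1.png

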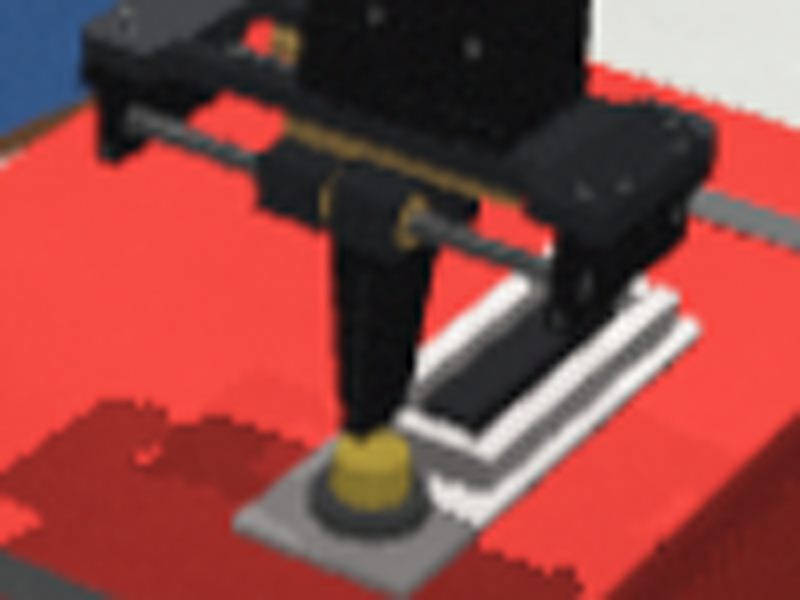

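View pics/t1.png

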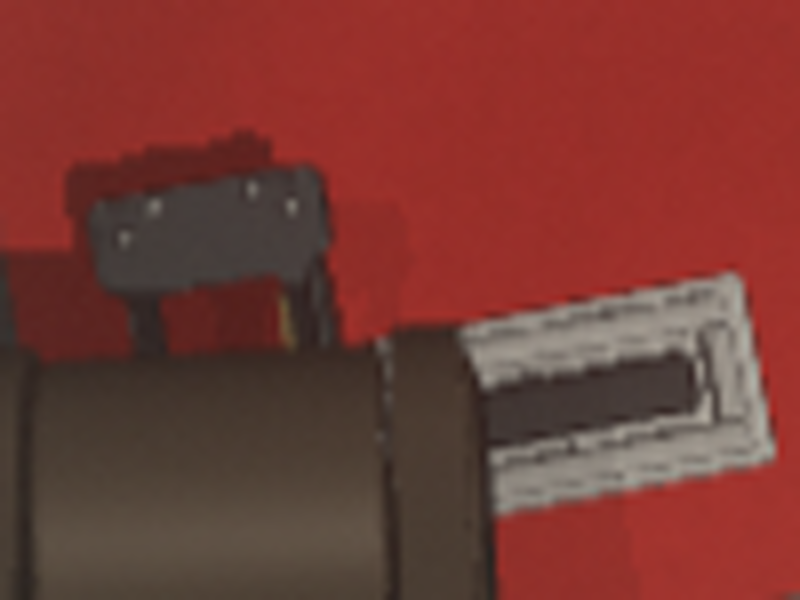

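Side view: the fingertip (about 347,204 in the full image) is centred over the button. I'll press in small steps.

```bash
python3 -m pendant '[{"x":0,"y":0,"z":0.04,"rx":0,"ry":0,"rz":0,"jaw":0},{"x":0,"y":0,"z":0.07,"rx":0,"ry":0,"rz":0,"jaw":0},{"x":0,"y":0,"z":0.08,"rx":0,"ry":0,"rz":0,"jaw":0},{"x":0,"y":0,"z":0.08,"rx":0,"ry":0,"rz":0,"jaw":0}]'; python3 -m pendant '[{"x":0,"y":0,"z":0.007,"rx":0,"ry":0,"rz":0,"jaw":0},{"x":0,"y":0,"z":0.014,"rx":0,"ry":0,"rz":0,"jaw":0},{"x":0,"y":0,"z":0.014,"rx":0,"ry":0,"rz":0,"jaw":0}]'
```

```text
t: 4.15
eef_pos: [471.8, 91.9, 398.2]
tcp_rot: [3.141, 0.0, 1.754]
ft_force: [-0.9, -1.0, 3.7]
opening: 0.002
t: 4.53
eef_pos: [471.7, 92.0, 396.1]
tcp_rot: [3.141, 0.0, 1.754]
ft_force: [-2.0, -0.1, 4.7]
opening: 0.005
```

```bash
python3 -m pendant '[{"x":0,"y":0,"z":0.006,"rx":0,"ry":0,"rz":0,"jaw":0},{"x":0,"y":0,"z":0.01,"rx":0,"ry":0,"rz":0,"jaw":0},{"x":0,"y":0,"z":0.01,"rx":0,"ry":0,"rz":0,"jaw":0}]';  python3 -c "
from h import *
s=cam('side')
crop(s,300,150,100,75,8,'pics/s2.png')
"
```

```text
t: 4.9
eef_pos: [471.8, 92.0, 394.4]
tcp_rot: [3.141, 0.0, 1.754]
ft_force: [-0.5, -1.2, 3.8]
opening: 0.003
```

View pics/s2.png

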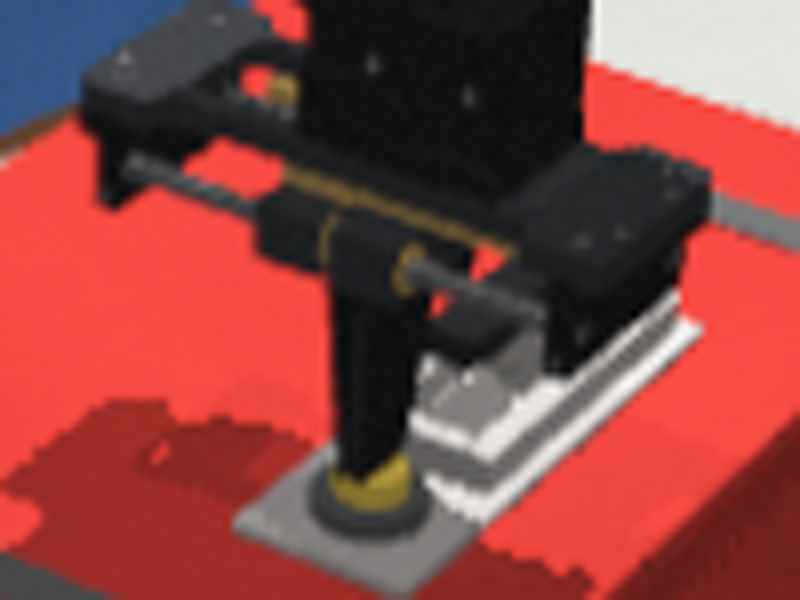

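The handle has popped out: its bar end shows raised at crop (470,340). I'll retreat upward.

```bash
python3 -m pendant '[{"x":0,"y":0,"z":-0.1,"rx":0,"ry":0,"rz":0,"jaw":0.3},{"x":0,"y":0,"z":-0.4,"rx":0,"ry":0,"rz":0,"jaw":0.5},{"x":0.4,"y":0,"z":-0.4,"rx":0,"ry":0,"rz":0,"jaw":0.5},{"x":0.6,"y":0,"z":-0.4,"rx":0,"ry":0,"rz":0,"jaw":0.5},{"x":0.6,"y":0,"z":-0.4,"rx":0,"ry":0,"rz":0,"jaw":0.5}]';  python3 -c "
from h import *
t=cam('top');s=cam('side')
crop(t,280,215,100,75,8,'pics/t3.png');crop(s,310,150,100,75,8,'pics/s3.png')
togo(488.2,3.6,450,1.754)
"
```

```text
t: 5.58
eef_pos: [454.9, 181.9, 454.1]
tcp_rot: [-3.141, -0.0, 1.757]
ft_force: [-0.5, -0.3, 0.5]
opening: 0.467
t 5.67 pos [455.4 180.4 454.1] rot [-3.141  0.     1.755] F [-0.6 -0.4  1.3] M [-0.04 -0.15 -0.05] op 0.491 | go xyz [-1.199e+00 -1.000e-03  2.700e-02] rz 0.001
```

View pics/t3.png

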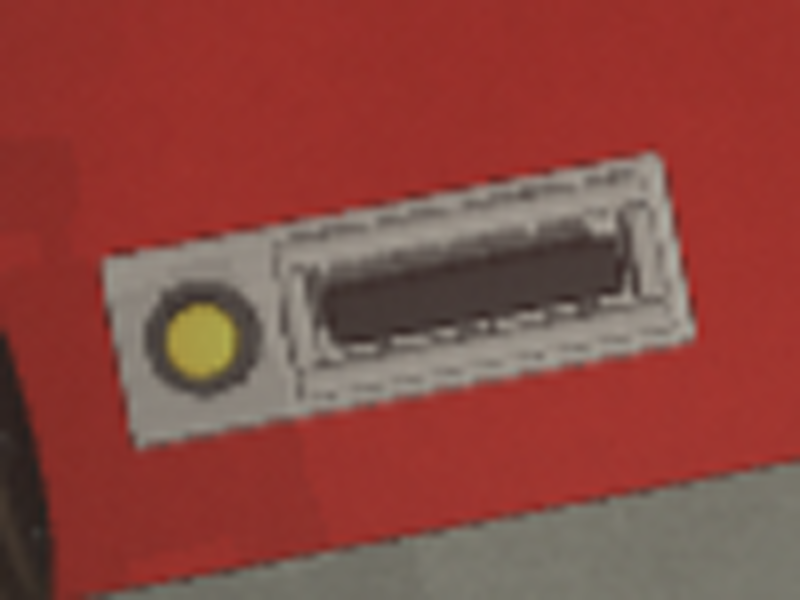

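View pics/s3.png

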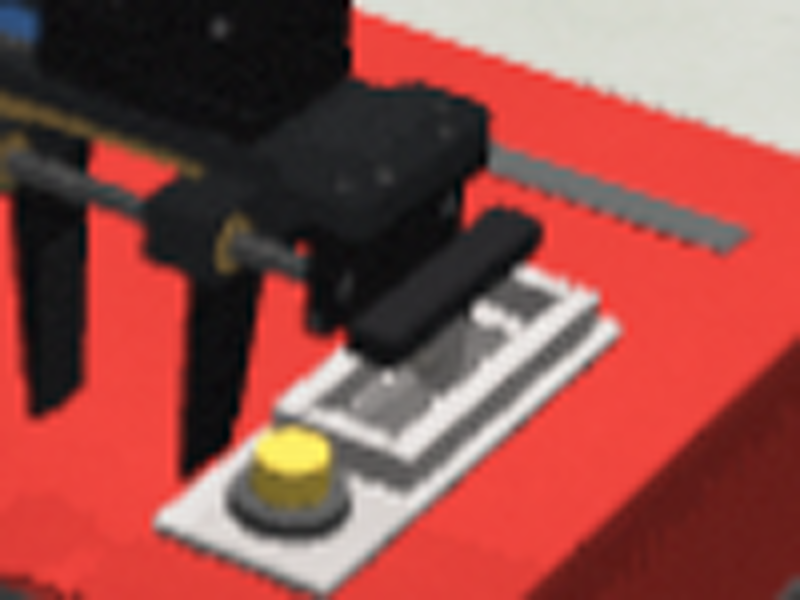

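```bash
python3 -c "
from h import *
t=cam('top');s=cam('side')
f=lambda X,Y,x0,y0,k=8:((X+.5)/k-.5+x0,(Y+.5)/k-.5+y0)
g=t['img'][215:290,280:380].astype(int)
m=(g.max(2)<75).astype(np.uint8);k,l,st,ce=cv2.connectedComponentsWithStats(m)
print([(st[i].tolist(),ce[i]) for i in range(1,k) if st[i][4]>30])
a=f(476,289,280,215);b=f(447,283,310,150)
print(onz(t,a,229),onz(s,b,229),tri(t,a,s,b))
E=np.array([488.2,3.6]);y=np.radians(10.5);c=np.array([np.cos(y),np.sin(y)]);d=np.array([-c[1],c[0]])
P=[np.r_[E+u*10*c+v*48*d,230] for u,v in((1,1),(1,-1),(-1,-1),(-1,1))]
print((proj(t,P)-[280,215])*8+3.5);print((proj(s,P)-[310,150])*8+3.5)
"
```

```text
[([40, 30, 38, 13, 275], array([58.40363636, 35.73454545])), ([0, 40, 7, 35, 173], array([ 2.38728324, 60.96531792]))]
[489.21184737   3.124608   229.        ] [483.26233973   9.34132281 229.        ] [488.79838831   2.82238165 223.85050909]
[[320.50423821 289.08949362]
 [617.03207796 233.56593923]
 [628.70989079 295.42563414]
 [332.04648683 350.97257428]]
[[341.49129512 321.03499538]
 [495.66509251 198.91269349]
 [548.46026584 217.65090177]
 [396.12493291 341.7043603 ]]
```

```bash
python3 -m pendant '[{"x":-0.4,"y":0,"z":0,"rx":0,"ry":0,"rz":0,"jaw":0.5},{"x":-0.8,"y":0,"z":0,"rx":0,"ry":0,"rz":0,"jaw":0.5},{"x":-1,"y":0,"z":0,"rx":0,"ry":0,"rz":0,"jaw":0.5},{"x":-1,"y":0,"z":0,"rx":0,"ry":0,"rz":0,"jaw":0.5}]';python3 -c "
from h import *
togo(488.4,3.3,396.5,1.756)"
```

```text
t: 6.28
eef_pos: [483.0, 30.6, 454.2]
tcp_rot: [-3.141, 0.0, 1.75]
ft_force: [0.2, 0.7, -0.0]
opening: 0.494
t 6.28 pos [483.   30.6 454.2] rot [-3.141  0.     1.75 ] F [ 0.2  0.7 -0. ] M [-0.02 -0.13  0.02] op 0.494 | go xyz [-0.185  0.003  0.385] rz -0.008
```

```bash
python3 -m pendant '[{"x":-0.185,"y":0,"z":0,"rx":0,"ry":0,"rz":0,"jaw":0.5},{"x":-0.185,"y":0,"z":0,"rx":0,"ry":0,"rz":0,"jaw":0.5},{"x":-0.185,"y":0,"z":0.2,"rx":0,"ry":0,"rz":0,"jaw":0.5},{"x":-0.185,"y":0,"z":0.385,"rx":0,"ry":0,"rz":0,"jaw":0.5},{"x":-0.185,"y":0,"z":0.385,"rx":0,"ry":0,"rz":0,"jaw":0.5}]';python3 -c "
from h import *
togo(488.4,3.3,396.5,1.756)
s=cam('side')
crop(s,310,150,100,75,8,'pics/s4.png')"
```

```text
t: 6.9
eef_pos: [487.5, 6.5, 395.4]
tcp_rot: [-3.138, -0.001, 1.755]
ft_force: [0.1, 0.0, 0.3]
opening: 0.497
t 6.90 pos [487.5   6.5 395.4] rot [-3.138e+00 -1.000e-03  1.755e+00] F [0.1 0.  0.3] M [-0.05 -0.14  0.04] op 0.497 | go xyz [-0.022  0.002 -0.007] rz -0.002
```

View pics/s4.png

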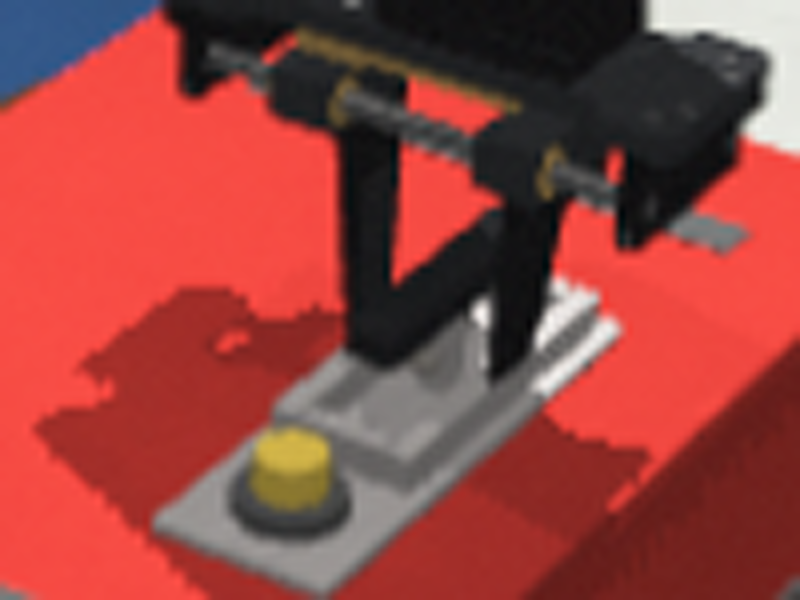

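The fingers straddle the bar. I'll centre along the bar, then close gradually.

```bash
python3 -m pendant '[{"x":-0.022,"y":0,"z":-0.007,"rx":0,"ry":0,"rz":0,"jaw":0.3},{"x":-0.022,"y":0,"z":-0.007,"rx":0,"ry":0,"rz":0,"jaw":0.24},{"x":-0.022,"y":0,"z":-0.007,"rx":0,"ry":0,"rz":0,"jaw":0.24},{"x":-0.022,"y":0,"z":-0.007,"rx":0,"ry":0,"rz":0,"jaw":0.24}]';python3 -c "
from h import *
togo(488.4,3.3,396.5,1.756)"
```

```text
t: 7.45
eef_pos: [488.3, 2.5, 397.9]
tcp_rot: [3.141, 0.0, 1.754]
ft_force: [0.6, -0.6, 0.0]
opening: 0.243
t 7.45 pos [488.3   2.5 397.9] rot [3.141 0.    1.754] F [ 0.6 -0.6  0. ] M [-0.02 -0.14  0.04] op 0.243 | go xyz [0.005 0.001 0.009] rz -0.002
```

No contact at 23 mm, so the alignment is good. I'll close to about 21 mm, a near-fit without squeeze, and start the turn.

```bash
python3 -m pendant '[{"x":0,"y":0,"z":0.005,"rx":0,"ry":0,"rz":0,"jaw":0.22},{"x":0,"y":0,"z":0.005,"rx":0,"ry":0,"rz":0,"jaw":0.22},{"x":0,"y":0,"z":0.005,"rx":0,"ry":0,"rz":0.1,"jaw":0.22},{"x":0,"y":0,"z":0.005,"rx":0,"ry":0,"rz":0.2,"jaw":0.22},{"x":0,"y":0,"z":0.005,"rx":0,"ry":0,"rz":0.3,"jaw":0.22},{"x":0,"y":0,"z":0.005,"rx":0,"ry":0,"rz":0.4,"jaw":0.22},{"x":0,"y":0,"z":0.005,"rx":0,"ry":0,"rz":0.4,"jaw":0.22}]';python3 -c "
from h import *
togo(488.4,3.3,396.5,1.756)
t=cam('top');s=cam('side')
crop(t,280,215,100,75,8,'pics/t5.png');crop(s,310,150,100,75,8,'pics/s5.png')"
```

```text
t: 8.32
eef_pos: [488.5, 2.6, 396.9]
tcp_rot: [3.141, -0.0, 1.441]
ft_force: [1.6, 1.6, -1.4]
opening: 0.223
t 8.32 pos [488.5   2.6 396.9] rot [ 3.141 -0.     1.441] F [ 1.6  1.6 -1.4] M [ 0.15 -0.38  0.13] op 0.223 | go xyz [ 0.005 -0.001  0.003] rz -0.401
```

View pics/s5.png

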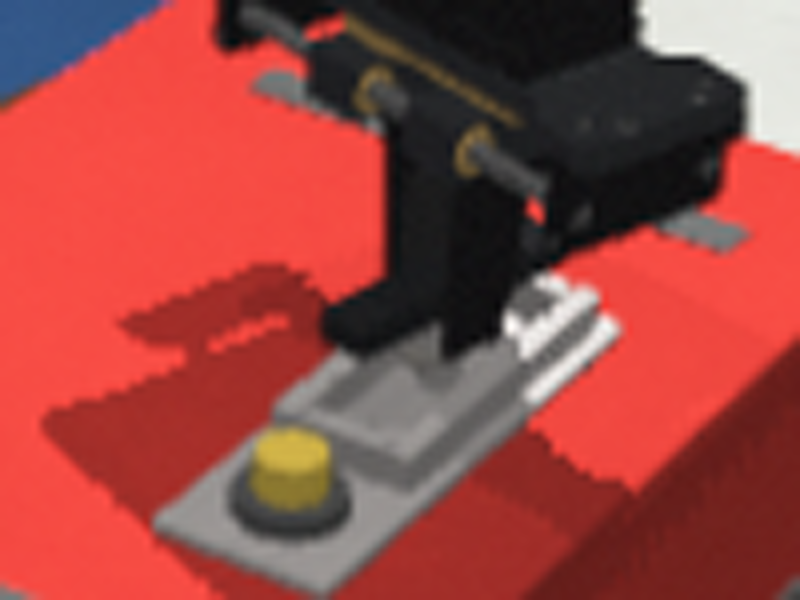

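The bar turned with the fingers and the forces are small. I'll continue to about 0.8 rad.

```bash
python3 -m pendant '[{"x":0,"y":0,"z":0,"rx":0,"ry":0,"rz":0.1,"jaw":0.22},{"x":0,"y":0,"z":0,"rx":0,"ry":0,"rz":0.2,"jaw":0.22},{"x":0,"y":0,"z":0,"rx":0,"ry":0,"rz":0.3,"jaw":0.22},{"x":0,"y":0,"z":0,"rx":0,"ry":0,"rz":0.4,"jaw":0.22},{"x":0,"y":0,"z":0,"rx":0,"ry":0,"rz":0.5,"jaw":0.22},{"x":0,"y":0,"z":0,"rx":0,"ry":0,"rz":0.58,"jaw":0.22},{"x":0,"y":0,"z":0,"rx":0,"ry":0,"rz":0.58,"jaw":0.22}]';python3 -c "
from h import *
togo(488.4,3.3,396.5,1.756)"; python3 -m pendant '[{"x":0,"y":0,"z":0,"rx":0,"ry":0,"rz":0.05,"jaw":0.22},{"x":0,"y":0,"z":0,"rx":0,"ry":0,"rz":0.1,"jaw":0.22},{"x":0,"y":0,"z":0,"rx":0,"ry":0,"rz":0.1,"jaw":0.22}]';python3 -c "
from h import *
togo(488.4,3.3,396.5,1.756)"
```

```text
t: 9.3
eef_pos: [488.5, 2.5, 396.9]
tcp_rot: [3.141, -0.0, 0.986]
ft_force: [1.7, 1.8, -0.7]
opening: 0.219
t 9.30 pos [488.5   2.5 396.9] rot [ 3.141 -0.     0.986] F [ 1.7  1.8 -0.7] M [ 0.25 -0.34  0.13] op 0.219 | go xyz [ 0.004 -0.003  0.003] rz -0.980
t: 9.68
eef_pos: [488.4, 2.5, 396.9]
tcp_rot: [3.141, -0.0, 0.908]
ft_force: [1.5, 2.1, -0.7]
opening: 0.221
t 9.68 pos [488.4   2.5 396.9] rot [ 3.141 -0.     0.908] F [ 1.5  2.1 -0.7] M [ 0.33 -0.39  0.21] op 0.221 | go xyz [ 0.004 -0.003  0.003] rz -1.079
```

```bash
for i in 1 2; do python3 -m pendant '[{"x":0,"y":0,"z":0,"rx":0,"ry":0,"rz":0.035,"jaw":0.22},{"x":0,"y":0,"z":0,"rx":0,"ry":0,"rz":0.07,"jaw":0.22},{"x":0,"y":0,"z":0,"rx":0,"ry":0,"rz":0.07,"jaw":0.22}]' >/dev/null;python3 -c "
from h import *
togo(488.4,3.3,396.5,1.756)"; python3 -m pendant '[{"x":0,"y":0,"z":0,"rx":0,"ry":0,"rz":0,"jaw":0.25},{"x":0,"y":0,"z":0,"rx":0,"ry":0,"rz":0,"jaw":0.25},{"x":0,"y":0,"z":0,"rx":0,"ry":0,"rz":0,"jaw":0.25}]'>/dev/null;python3 -c "
from h import *
togo(488.4,3.3,396.5,1.756)"; done;python3 -c "
from h import *
s=cam('side')
crop(s,310,150,100,75,8,'pics/s6.png')"
```

```text
t 10.05 pos [488.4   2.5 396.9] rot [ 3.141 -0.     0.851] F [ 2.   2.6 -0.4] M [ 0.39 -0.48  0.23] op 0.216 | go xyz [ 0.004 -0.003  0.003] rz -1.152
t 10.43 pos [488.3   2.4 396.9] rot [-3.141  0.     0.851] F [ 0.2 -0.9  0.1] M [-0.04 -0.09 -0.  ] op 0.249 | go xyz [ 0.005 -0.003  0.002] rz -1.152
t 10.80 pos [488.4   2.5 396.9] rot [3.141 0.    0.796] F [-1.1 -0.2  0.1] M [-0.19 -0.14  0.25] op 0.220 | go xyz [ 0.004 -0.004  0.003] rz -1.223
t 11.18 pos [488.4   2.5 396.9] rot [3.142 0.    0.796] F [-0.3 -0.2 -0.7] M [-0.   -0.06 -0.04] op 0.252 | go xyz [ 0.004 -0.004  0.003] rz -1.222
```

View pics/s6.png

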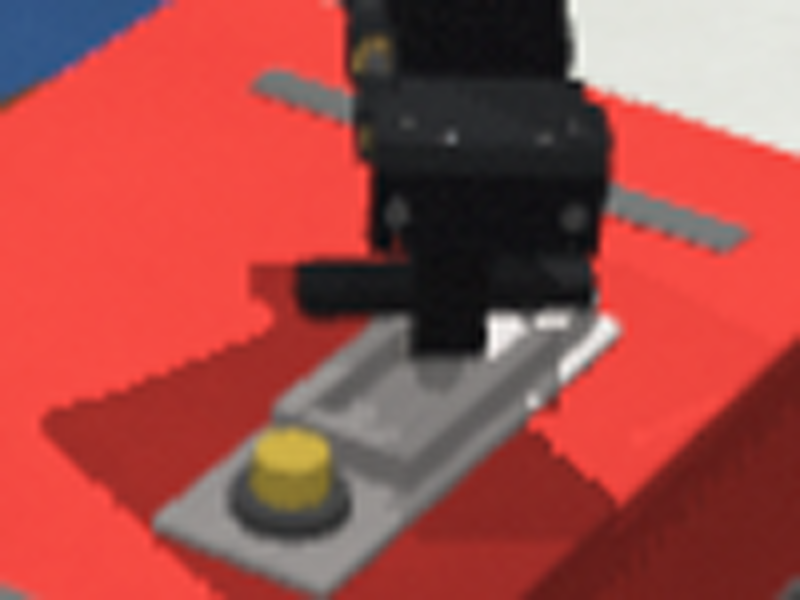

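No release yet at about 0.93 rad. I'll continue in small steps, with a loosen-and-check after each.

```bash
python3 -m pendant '[{"x":0,"y":0,"z":0,"rx":0,"ry":0,"rz":0.035,"jaw":0.22},{"x":0,"y":0,"z":0,"rx":0,"ry":0,"rz":0.07,"jaw":0.22},{"x":0,"y":0,"z":0,"rx":0,"ry":0,"rz":0.07,"jaw":0.22}]' >/dev/null;python3 -c "
from h import *
togo(488.4,3.3,396.5,1.756)"; python3 -m pendant '[{"x":0,"y":0,"z":0,"rx":0,"ry":0,"rz":0,"jaw":0.25},{"x":0,"y":0,"z":0,"rx":0,"ry":0,"rz":0,"jaw":0.25},{"x":0,"y":0,"z":0,"rx":0,"ry":0,"rz":0,"jaw":0.25}]'>/dev/null;python3 -c "
from h import *
togo(488.4,3.3,396.5,1.756)"
```

```text
t 11.60 pos [488.4   2.5 396.9] rot [3.141 0.    0.741] F [-0.1 -0.1  0. ] M [ 0.   -0.07  0.21] op 0.221 | go xyz [ 0.004 -0.004  0.003] rz -1.293
t 11.97 pos [488.4   2.5 396.9] rot [3.142 0.    0.741] F [-0.4 -0.1  0.6] M [-0.06 -0.05 -0.01] op 0.253 | go xyz [ 0.004 -0.004  0.003] rz -1.292
```

```bash
python3 -m pendant '[{"x":0,"y":0,"z":0,"rx":0,"ry":0,"rz":0.035,"jaw":0.22},{"x":0,"y":0,"z":0,"rx":0,"ry":0,"rz":0.07,"jaw":0.22},{"x":0,"y":0,"z":0,"rx":0,"ry":0,"rz":0.07,"jaw":0.22}]' >/dev/null;python3 -c "
from h import *
togo(488.4,3.3,396.5,1.756)"; python3 -m pendant '[{"x":0,"y":0,"z":0,"rx":0,"ry":0,"rz":0,"jaw":0.25},{"x":0,"y":0,"z":0,"rx":0,"ry":0,"rz":0,"jaw":0.25},{"x":0,"y":0,"z":0,"rx":0,"ry":0,"rz":0,"jaw":0.25}]'>/dev/null;python3 -c "
from h import *
togo(488.4,3.3,396.5,1.756)"
```

```text
t 12.35 pos [488.4   2.5 396.9] rot [3.141 0.    0.686] F [-0.4 -0.   1.5] M [-0.05 -0.02  0.26] op 0.226 | go xyz [ 0.003 -0.004  0.003] rz -1.363
t 12.72 pos [488.4   2.5 396.9] rot [3.142 0.    0.686] F [ 0.  -0.6  0.1] M [-0.02 -0.06  0.  ] op 0.248 | go xyz [ 0.004 -0.004  0.003] rz -1.362
```

```bash
python3 -m pendant '[{"x":0,"y":0,"z":0,"rx":0,"ry":0,"rz":0.035,"jaw":0.22},{"x":0,"y":0,"z":0,"rx":0,"ry":0,"rz":0.07,"jaw":0.22},{"x":0,"y":0,"z":0,"rx":0,"ry":0,"rz":0.07,"jaw":0.22}]' >/dev/null;python3 -c "
from h import *
togo(488.4,3.3,396.5,1.756)"; python3 -m pendant '[{"x":0,"y":0,"z":0,"rx":0,"ry":0,"rz":0,"jaw":0.25},{"x":0,"y":0,"z":0,"rx":0,"ry":0,"rz":0,"jaw":0.25},{"x":0,"y":0,"z":0,"rx":0,"ry":0,"rz":0,"jaw":0.25}]'>/dev/null;python3 -c "
from h import *
togo(488.4,3.3,396.5,1.756)
s=cam('side')
crop(s,310,150,100,75,8,'pics/s7.png')"
```

```text
t 13.10 pos [488.4   2.5 396.9] rot [3.142 0.    0.631] F [-0.2 -0.2  0.2] M [-0.05 -0.02  0.26] op 0.224 | go xyz [ 0.003 -0.004  0.003] rz -1.433
t 13.47 pos [488.4   2.5 396.9] rot [3.142 0.    0.631] F [0.3 0.9 0.6] M [-0.03  0.04  0.02] op 0.252 | go xyz [ 0.003 -0.004  0.003] rz -1.432
```

View pics/s7.png

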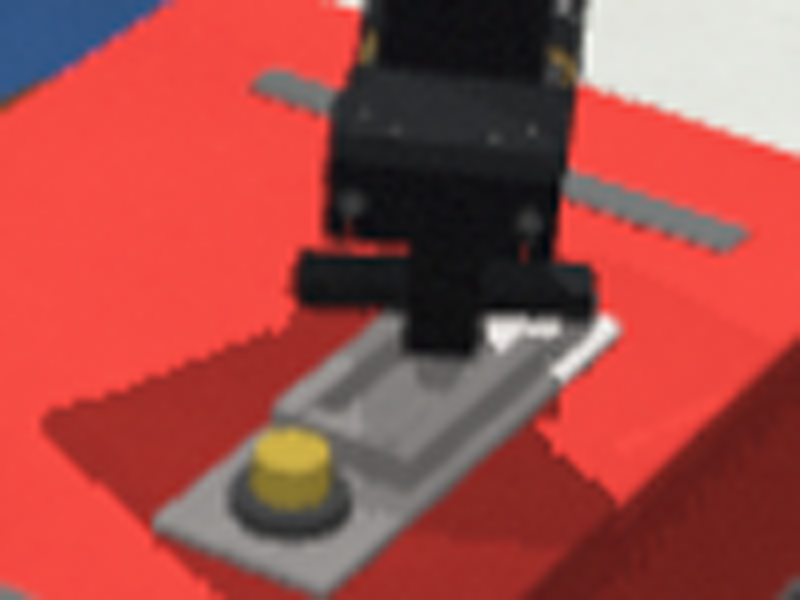

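```bash
python3 -c "
from h import *
s=cam('side')
for th in np.arange(.7,1.3,.1):
    a=np.radians(100.5)-th;d=np.array([np.cos(a),np.sin(a),0])
    p=(proj(s,[np.array([488.4,3,223])+k*44*d for k in(1,-1)])-[310,150])*8+3.5
    print(round(th,2),p.round(0).tolist(), round((p[1]-p[0])[1]/(p[1]-p[0])[0],3))
"
```

```text
0.7 [[316.0, 301.0], [575.0, 271.0]] -0.119
0.8 [[313.0, 294.0], [579.0, 278.0]] -0.062
0.9 [[310.0, 287.0], [582.0, 285.0]] -0.009
1.0 [[310.0, 280.0], [583.0, 292.0]] 0.043
1.1 [[310.0, 273.0], [584.0, 299.0]] 0.095
1.2 [[312.0, 266.0], [582.0, 306.0]] 0.147
1.3 [[316.0, 259.0], [580.0, 313.0]] 0.202
```

Bar slope in the side view gives about 1.0–1.05 rad, and the lid is still latched. I'll continue.

```bash
python3 -m pendant '[{"x":0,"y":0,"z":0,"rx":0,"ry":0,"rz":0.035,"jaw":0.22},{"x":0,"y":0,"z":0,"rx":0,"ry":0,"rz":0.07,"jaw":0.22},{"x":0,"y":0,"z":0,"rx":0,"ry":0,"rz":0.07,"jaw":0.22}]' >/dev/null;python3 -c "
from h import *
togo(488.4,3.3,396.5,1.756)"; python3 -m pendant '[{"x":0,"y":0,"z":0,"rx":0,"ry":0,"rz":0,"jaw":0.25},{"x":0,"y":0,"z":0,"rx":0,"ry":0,"rz":0,"jaw":0.25},{"x":0,"y":0,"z":0,"rx":0,"ry":0,"rz":0,"jaw":0.25}]'>/dev/null;python3 -c "
from h import *
togo(488.4,3.3,396.5,1.756)"
```

```text
t 13.95 pos [488.4   2.5 396.9] rot [3.142 0.    0.576] F [-1.1 -0.3 -0.5] M [-0.05  0.05  0.23] op 0.221 | go xyz [ 0.003 -0.004  0.003] rz -1.503
t 14.32 pos [488.4   2.5 396.9] rot [ 3.141 -0.     0.576] F [-0.2  0.  -0.5] M [ 0.01  0.01 -0.01] op 0.250 | go xyz [ 0.003 -0.005  0.003] rz -1.502
```

```bash
python3 -m pendant '[{"x":0,"y":0,"z":0,"rx":0,"ry":0,"rz":0.035,"jaw":0.22},{"x":0,"y":0,"z":0,"rx":0,"ry":0,"rz":0.07,"jaw":0.22},{"x":0,"y":0,"z":0,"rx":0,"ry":0,"rz":0.07,"jaw":0.22}]' >/dev/null;python3 -c "
from h import *
togo(488.4,3.3,396.5,1.756)"; python3 -m pendant '[{"x":0,"y":0,"z":0,"rx":0,"ry":0,"rz":0,"jaw":0.25},{"x":0,"y":0,"z":0,"rx":0,"ry":0,"rz":0,"jaw":0.25},{"x":0,"y":0,"z":0,"rx":0,"ry":0,"rz":0,"jaw":0.25}]'>/dev/null;python3 -c "
from h import *
togo(488.4,3.3,396.5,1.756)
s=cam('side')
crop(s,310,150,100,75,8,'pics/s8.png')"
```

```text
t 14.70 pos [488.4   2.5 396.9] rot [3.142 0.    0.521] F [-0.7  0.6  0.5] M [0.06 0.07 0.22] op 0.219 | go xyz [ 0.003 -0.004  0.003] rz -1.573
t 15.07 pos [488.4   2.5 396.9] rot [ 3.141 -0.     0.521] F [0.4 0.4 0.7] M [-0.04  0.03  0.01] op 0.251 | go xyz [ 0.003 -0.005  0.003] rz -1.572
```

View pics/s8.png

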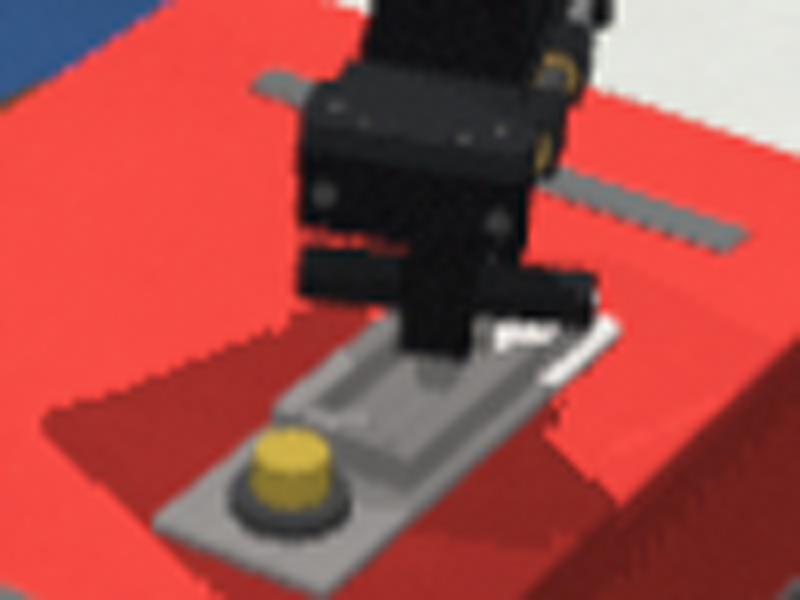

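The bar is at about 1.1–1.15 rad and still latched.

```bash
python3 -m pendant '[{"x":0,"y":0,"z":0,"rx":0,"ry":0,"rz":0.035,"jaw":0.22},{"x":0,"y":0,"z":0,"rx":0,"ry":0,"rz":0.07,"jaw":0.22},{"x":0,"y":0,"z":0,"rx":0,"ry":0,"rz":0.07,"jaw":0.22}]' >/dev/null;python3 -c "
from h import *
togo(488.4,3.3,396.5,1.756)"; python3 -m pendant '[{"x":0,"y":0,"z":0,"rx":0,"ry":0,"rz":0,"jaw":0.25},{"x":0,"y":0,"z":0,"rx":0,"ry":0,"rz":0,"jaw":0.25},{"x":0,"y":0,"z":0,"rx":0,"ry":0,"rz":0,"jaw":0.25}]'>/dev/null;python3 -c "
from h import *
togo(488.4,3.3,396.5,1.756)"
```

```text
t 15.50 pos [488.4   2.5 397. ] rot [3.142 0.    0.466] F [-0.6 -0.4  0.5] M [0.1  0.09 0.21] op 0.223 | go xyz [ 0.003 -0.005  0.003] rz -1.643
t 15.88 pos [488.4   2.4 396.9] rot [3.142 0.    0.466] F [-0.3 -0.2 -0.3] M [ 0.03 -0.   -0.01] op 0.251 | go xyz [ 0.003 -0.005  0.003] rz -1.642
```

```bash
python3 -m pendant '[{"x":0,"y":0,"z":0,"rx":0,"ry":0,"rz":0.035,"jaw":0.22},{"x":0,"y":0,"z":0,"rx":0,"ry":0,"rz":0.07,"jaw":0.22},{"x":0,"y":0,"z":0,"rx":0,"ry":0,"rz":0.07,"jaw":0.22}]' >/dev/null;python3 -c "
from h import *
togo(488.4,3.3,396.5,1.756)"; python3 -m pendant '[{"x":0,"y":0,"z":0,"rx":0,"ry":0,"rz":0,"jaw":0.25},{"x":0,"y":0,"z":0,"rx":0,"ry":0,"rz":0,"jaw":0.25},{"x":0,"y":0,"z":0,"rx":0,"ry":0,"rz":0,"jaw":0.25}]'>/dev/null;python3 -c "
from h import *
togo(488.4,3.3,396.5,1.756)
s=cam('side')
crop(s,310,150,100,75,8,'pics/s9.png')"
```

```text
t 16.25 pos [488.4   2.5 397.1] rot [ 3.141 -0.     0.411] F [-1.   1.2  3.4] M [0.08 0.15 0.16] op 0.224 | go xyz [ 0.002 -0.005  0.004] rz -1.713
t 16.62 pos [488.5   2.4 396.9] rot [ 3.141 -0.     0.411] F [ 0.8 -0.5  1. ] M [-0.01 -0.21 -0.04] op 0.248 | go xyz [ 0.002 -0.006  0.003] rz -1.712
```

View pics/s9.png

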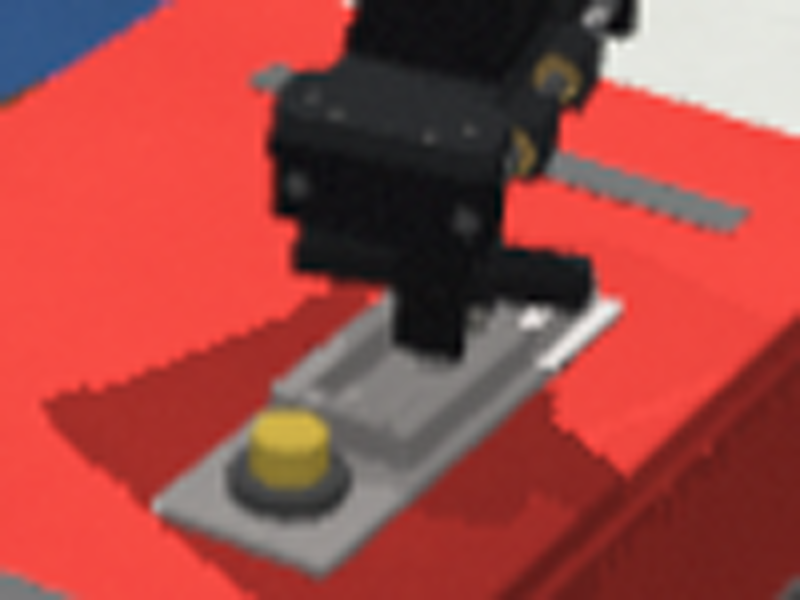

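The latch let go: Fz went to 3.4 N and the button and lid have shifted up about 20 crop pixels. I'll open the jaws and back off straight up.

```bash
python3 -m pendant '[{"x":0,"y":0,"z":0,"rx":0,"ry":0,"rz":0,"jaw":0.45},{"x":0,"y":0,"z":0,"rx":0,"ry":0,"rz":0,"jaw":0.45},{"x":0,"y":0,"z":0,"rx":0,"ry":0,"rz":0,"jaw":0.45},{"x":0,"y":0,"z":-0.1,"rx":0,"ry":0,"rz":0,"jaw":0.45},{"x":0,"y":0,"z":-0.25,"rx":0,"ry":0,"rz":0,"jaw":0.45},{"x":0,"y":0,"z":-0.5,"rx":0,"ry":0,"rz":0,"jaw":0.45},{"x":0,"y":0,"z":-0.8,"rx":0,"ry":0,"rz":0,"jaw":0.45},{"x":0,"y":0,"z":-1,"rx":0,"ry":0,"rz":0,"jaw":0.45},{"x":0,"y":0,"z":-1,"rx":0,"ry":0,"rz":0,"jaw":0.45},{"x":0,"y":0,"z":-1,"rx":0,"ry":0,"rz":0,"jaw":0.45}]';python3 -c "
from h import *
togo(488.4,3.3,396.5,1.756)
s=cam('side');t=cam('top')
cv2.imwrite('pics/s10.png',s['img'][:,:,::-1]);cv2.imwrite('pics/t10.png',t['img'][:,:,::-1])"
```

```text
t: 17.92
eef_pos: [488.2, 2.5, 545.9]
tcp_rot: [-3.141, 0.002, 0.411]
ft_force: [-1.1, 0.8, -0.4]
opening: 0.45
t 17.93 pos [488.2   2.5 545.9] rot [-3.141e+00  2.000e-03  4.110e-01] F [-1.1  0.8 -0.4] M [ 0.01 -0.07 -0.04] op 0.450 | go xyz [ 0.005 -0.003  0.996] rz -1.712
```

View pics/s10.png

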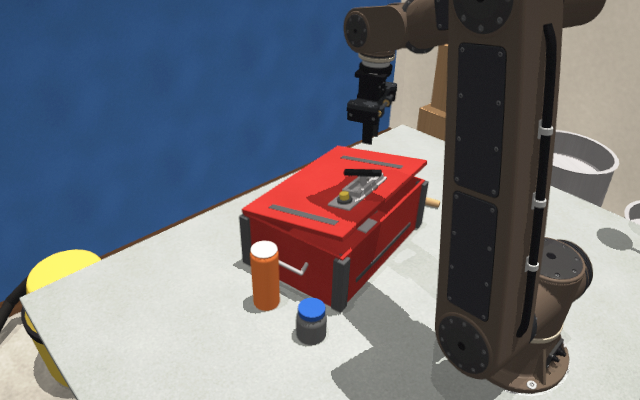

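View pics/t10.png

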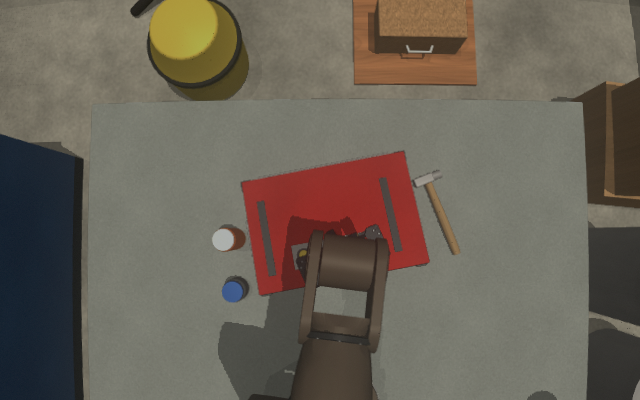

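The lid stands ajar with the handle out and turned (side, 362,172), and the can, jar and hammer are unmoved. I'll check the opening angle and that the lid is at rest before handing in.

```bash
python3 -m pendant '[{"x":0,"y":0,"z":0,"rx":0,"ry":0,"rz":0,"jaw":0.45},{"x":0,"y":0,"z":0,"rx":0,"ry":0,"rz":0,"jaw":0.45},{"x":0,"y":0,"z":0,"rx":0,"ry":0,"rz":0,"jaw":0.45},{"x":0,"y":0,"z":0,"rx":0,"ry":0,"rz":0,"jaw":0.45}]';python3 -c "
from h import *
s=cam('side')
crop(s,310,150,100,75,8,'pics/s11.png')
y=np.radians(10.5);c=np.array([np.cos(y),np.sin(y)])
B=np.array([471.7,92]);
for a in(0,.08,.12,.16):
    # chest-frame: hinge 225 mm behind button axis line, hinge z165
    r=225;h=208-165
    x=r-(r*np.cos(a)+ -h*np.sin(a)*-1*-1) if 0 else r-(r*np.cos(a)-h*np.sin(a)); z=165+h*np.cos(a)+r*np.sin(a)
    print(a,((proj(s,[np.r_[B+x*c,z]])-[310,150])*8+3.5).round(0))
hsv=cv2.cvtColor(s['img'],cv2.COLOR_RGB2HSV)
m=cv2.inRange(hsv,(22,120,190),(35,255,255))[150:225,310:410]
k,l,st,ce=cv2.connectedComponentsWithStats(m);print([(ce[i]*8+3.5,st[i][4]) for i in range(1,k)])
"
```

```text
t: 18.52
eef_pos: [488.4, 2.5, 546.9]
tcp_rot: [3.142, 0.0, 0.411]
ft_force: [-0.8, 0.3, -0.1]
opening: 0.45
0 [[293. 450.]]
0.08 [[284. 397.]]
0.12 [[279. 369.]]
0.16 [[272. 342.]]
[(array([271.9, 346.7]), np.int32(20))]
```

View pics/s11.png

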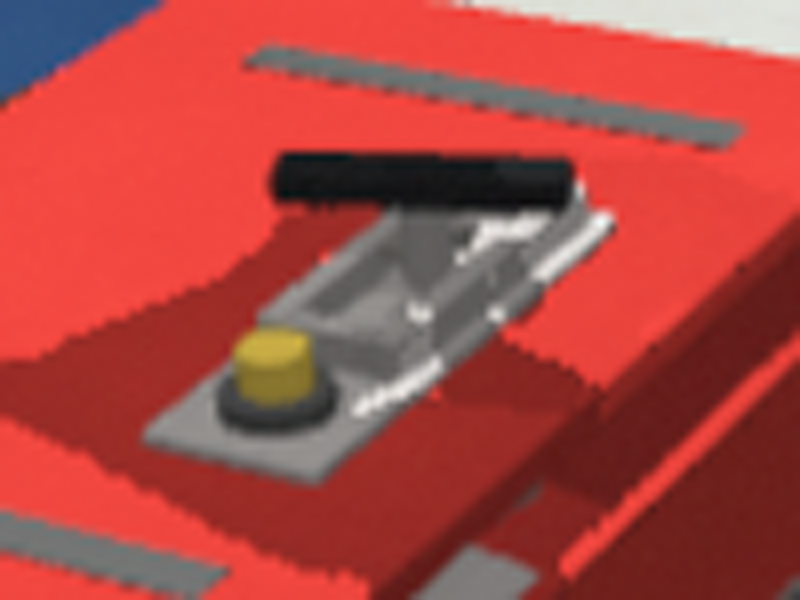

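The button at crop (272,347) matches a lid angle of about 0.155 rad. The handle is out and turned.

```bash
python3 -c "
from cell import env
print(env.job_done())"
```

```text
the job is handed in; nothing more can be done
None
```

The chest is unlatched, the lid is standing ajar on its own, and I handed the job in at about 18.5 s; no verdict is reported.

- **Button:** I pressed it with the closed fingertips. The highest force I read was about 5 N, and the handle popped out.
- **Turn:** I held the bar loosely and turned it clockwise, and from about 0.85 rad on in steps of about 0.055 rad. After all but the first of those steps I loosened the jaws to see whether the lid rose. The tool had turned about 1.35 rad when the latch let go. The bar lagged the jaws by up to about 0.1 rad, so its own angle was probably 1.25–1.3 rad. The turning moment stayed at or below 0.26 N m, so the stop was never met.
- **Back-off:** I opened the jaws and rose 150 mm straight up.

Last checks before handing in:
- **Lid:** the button's position in the side picture fits an opening of about 0.155 rad. I did not measure the lid's speed, but it had had over a second to settle.
- **Handle:** the side picture shows it out and turned.
- **Robot:** the force reading was near zero, so nothing was touching.
- **Hammer, can and jar:** all three look where they were at the start. I compared them by eye and did not measure them.

None of these checks failed. The only disagreement was the bar angle: the pictures put it up to 0.1 rad behind the tool because of slack in the jaws.

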